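# Slide the dice tray through to the customer

### The arm

A 6-joint arm with a two-finger parallel gripper is mounted at the origin on the work surface. World frame = base frame: x ahead of the robot, y to its left, z up, the work surface at z = 0. Lengths are in m, angles in rad, forces in N, time in s.
With the tool pointing down it reaches from about 0.325 to 0.775 m from the base axis. Payload 5.5 kg.
Tool frame: the origin (TCP) lies at the very end of the fingers, on their centre line; the grasp point (between the pads) lies manip.tcp_to_grasp behind it (manip.tcp_to_grasp is the distance from the TCP to the grasp point, in m); x points along the fingers, y is the direction in which the jaws open and shut, and the axes are right-handed (so a half turn about x gives the same grasp; the last joint's range is limited). The gripper opens to 85 mm and grips with 20 to 120 N. Pads are 22 mm wide; open, the fingers measure 114 mm over their backs; the gripper's body (76 mm by 85 mm) begins 54 mm behind the grasp point. The pads swing forward as they close: fully open they stand 13 mm farther back than shut.
Start: joints at [-1.376, 0.091, 1.231, -0, 1.82, -0.057], TCP at [0.149, -0.581, 0.231] pointing down, gripper open.
Joint ranges: [-2.87, 2.87], [-0.86, 2.18], [0.17, 2.46], [-1.51, 4.65], [0.06, 2.69], [-2.65, 2.65]. Speed limits (rad/s): [2.57, 2.57, 3.01, 3.14, 3.14, 3.14].

### API

Orientations are given as a 3x3 rotation matrix whose columns are the frame's x, y, z axes.
In Python, from plant import manip, cams gives the robot as it stands. The module is installed in compiled form; this text tells all that it offers.
- The arm moves only by the shell command python3 -m jog 'ROWS' [FORCE]. ROWS is JSON, one flat list of numbers, 5 for each row, row after row: the gripper's target within -1 to 1 (fully open at 1, half-way at 0, shut at -1), then the shift along the world's x, y, z in mm, then the turn about the world's z in rad. In form: [grip, tx, ty, tz, roll, grip, tx, ty, tz, roll, ...]. A call has 1 to 8 rows; each row is the pose to reach, as a shift and turn from the pose commanded when the call began; what a row does not reach only later rows make up. A row lasts 1/8 s, in which the tool goes at most 62.5 mm and 10.7 degrees, less where a joint would pass 70% of its speed; a pose out of reach is approached as far as the arm can. A call with a gripper value outside its range is refused whole. The fingers move at their own pace and stop on an object; FORCE is the grip in N (left out, the last holds). Time passes only in rows, so rows that repeat a pose let the fingers close. It gives the time, the measured TCP pose, the force and the opening at its end, in the units of the state.
- manip.read_state(): the state, without advancing time (a new reading comes with each control period).
- cams.read_camera(name): name is "side" or "top" or "wrist"; returns a dict with "pixels" (384x512x3 uint8, red, green, blue), "range_z" (384x512 float32, m along the optical axis (not along the pixel's ray), 0 where there is no reading), "fx", "fy", "cx", "cy" (pixels), "R" (3x3) and "t" (3): a world point X has camera coordinates R X + t; the wrist camera has in their place "tool_from_camera" (4x4, takes a point from camera to tool coordinates, whose origin is the TCP and whose axes are the tool frame's). Camera axes: x right, y down, z forward; pixel columns grow to the right and rows downward; lengths in m; the calibration is good to about 2 mm. A picture is of the moment at which its call begins: read the wrist's pose just before it.
- manip.close_job(): hands the job in, once; it reports no verdict.
Trained networks look in a picture, given as the dict that the camera call returned (one of the last four; its "shot" number tells which), for a name from the list of things; names that differ only in an ending like _2 or _b are one class to them, and where a whole thing is asked for, a point or a joint stands for the part that bears it (a point fixed in the world has none). Each returns a list of dicts, best first, with "confidence" (0 to 1); they miss things now and then, are a little off and sometimes report something else, mostly with a low value. They report only what shows in the picture. A call takes as long as a camera call. They do not tell look-alikes from the thing itself.
- cams.search_frame(name, picture): "extent" ([left, top, right, bottom] in pixels, round what is visible of it).
- cams.trace(name, picture): "region" (384x512 bool, what is visible of it) and "extent" ([left, top, right, bottom] in pixels, round what is visible of it).
The state is a dict: "time_s": time; "joint_pos": joint angles; "qd": joint speeds; "joint_efforts": joint torques, N m; "position": TCP position; "eef_rot": TCP orientation; "ft_force": force on the tool from outside, world axes, zero at the start; "torque": the same for the moment, N m; "opening": finger opening in m.
Only numpy, scipy, OpenCV 4.12 (cv2) and the standard library are available. Lean on these libraries where they do the work, as an engineer would, in place of code of your own. Each camera call takes 0.05 s, during which the arm holds its last target.

### The job

A customer asks to see the pair of dice lying on the small brass tray: with the fingertips, push the tray across the counter, through the narrow gap between the olive-wood box and the glass-topped showcase, until the whole tray lies squarely on the cork mat on the customer's side. Only slide it, gently: do not lift or tip the tray, touch or tumble the dice, or ram the tray against the box or the showcase. Leave everything else on the counter where it is and take the hand away at the end.

Things in the scene. Friction and masses are not known exactly. Their poses are not given: they have to be found in the camera images.
- tray: Loose cast brass tray with an upright raised rim: 64 mm along its x, 100 mm along its y, 16 mm high, corners rounded to 10 mm in plan, rim and floor 5 mm thick, about 0.35 kg. Origin: centre of its underside, z up. Starts on the robot's side, up to 45 mm off the gap's middle line and up to 0.3 rad from square; it goes through with its x along the travel, its 100 mm side across the gap.
- die_a: Horn die, a 20 mm cube with dark pips, lying loose on the tray's floor (it stands 9 mm above the rim); origin at the centre of its underside.
- die_b: A second horn die just like die_a, lying beside it on the tray.
- olive_box: Hinged olive-wood box full of dice, fixed to the counter: 100 mm along x, 120 along y, 42 high; origin: centre of its underside. Its flat upright -y side (60 mm from the origin, parallel to its x) is one wall of the gap. The lid is hinged on the +y side, away from the gap, and propped open leaning outwards, up to 165 mm above the counter and 55 mm beyond the +y side.
- showcase: Low walnut showcase with a glass top, fixed to the counter: 100 mm along x, 180 mm along y, 42 mm high. Origin at the centre of its underside. Its +y side (90 mm from the origin) is the other flat upright wall of the gap, which is 106 to 109 mm wide and 100 mm deep.
- cork_mat: Thin cork mat let in flush with the counter (nothing catches on it), 112 mm along x, 180 mm along y; origin: its centre. It lies on the customer's side, 3 mm beyond the far ends of box and showcase, centred on the gap within 1 mm and square to both. Its +x points the way the tray must travel; the middle of the gap lies 109 mm from its centre towards its -x.
- bowl: Bystander: chipped blue ceramic bowl, 110 mm across, 50 mm high, beside the mat; origin at the centre of its underside.
- wax_tin: Bystander: round aluminium wax tin, 62 mm across, 29 mm high, beside the mat (bowl and tin may have changed sides); origin at the centre of its underside.
- checker: Bystander: walnut backgammon checker, a disc 42 mm across, 11 mm thick, on the robot's side in front of the showcase; origin at the centre of its underside.
- file_handle: Bystander: turned brass file handle lying along its x axis, 108 mm long, 27 mm thick, in front of the far end of the showcase; origin at the middle of its underside.
- pip_punch: Bystander: bronze pip punch lying along its x axis, 96 mm long, 13 mm thick, on the robot's side in front of the olive box's outer side; origin at the middle of its underside.
- dice_cup: Bystander: leather-brown dice cup standing upright, 70 mm across, 85 mm high, on the outer side of the olive box; origin at the centre of its underside.
Things that resemble listed ones, but are neither listed nor needed, are in the scene too. Of the things that look like the tray, take the one that is farthest to the robot's right at the start.

How it is judged:
By the outcome, as a careful person would: the job done as asked, in the order asked, and still so for the second after the job is handed in, with the robot touching nothing.
It also fails if it takes over 61 s, if anything falls off the work surface, if the arm or the gripper's body presses on something with over 40 N, if the wrist force passes 120 N, or if a joint passes its speed limit or range.

## Working session

There is one attempt and no reset: what is moved stays moved. The work goes in short steps, Python scripts to look and compute and a shell command to move; the robot and the scene stay as the last step left them, time stands still between calls to the robot, and variables do not carry over. Pictures are saved under pics/ and viewed, and the job is handed in when it is done.

```bash
mkdir -p pics; cat > h.py <<'E'
import numpy as np, cv2
from plant import manip, cams
def save(p,n,scale=1.5):
    im=cv2.cvtColor(p["pixels"],cv2.COLOR_RGB2BGR)
    cv2.imwrite("pics/"+n,cv2.resize(im,None,fx=scale,fy=scale,interpolation=cv2.INTER_CUBIC))
def world(p,st=None):
    z=p["range_z"].astype(float); v,u=np.mgrid[0:384,0:512]
    C=np.stack([(u-p["cx"])/p["fx"]*z,(v-p["cy"])/p["fy"]*z,z],-1)
    if "R" in p and p["R"] is not None and "tool_from_camera" not in p:
        return (C-np.array(p["t"]))@np.array(p["R"])
    T=np.array(p["tool_from_camera"]); X=C@T[:3,:3].T+T[:3,3]
    return X@np.array(st["eef_rot"]).T+np.array(st["position"])
E
python3 - <<'E'
from h import *
s=manip.read_state(); print({k:np.round(v,3).tolist() for k,v in s.items()}, manip.tcp_to_grasp)
for n in ["top","side"]:
    p=cams.read_camera(n); save(p,n+"0.png")
    W=world(p); np.savez(n+"0.npz",W=W,z=p["range_z"],px=p["pixels"])
    for name in ["tray","die_a","olive_box","showcase","cork_mat"]:
        for d in cams.trace(name,p)[:4]:
            m=d["region"]&(p["range_z"]>0)
            print(n,name,round(d["confidence"],2),np.round(d["extent"]),np.round(np.median(W[m],0),3),np.round(np.percentile(W[m],2,axis=0),3),np.round(np.percentile(W[m],98,axis=0),3))
E
```

```text
{'time_s': 0.0, 'joint_pos': [-1.376, 0.092, 1.232, -0.0, 1.82, -0.057], 'qd': [-0.001, -0.0, 0.001, -0.001, 0.001, -0.001], 'joint_efforts': [0.0, -45.872, -41.803, -0.0, 0.011, 0.0], 'position': [0.149, -0.581, 0.23], 'eef_rot': [[-0.0, 0.249, -0.968], [0.002, -0.968, -0.249], [-1.0, -0.002, -0.0]], 'ft_force': [-0.985, 0.775, 0.514], 'torque': [0.019, 0.007, 0.013], 'opening': 0.085} 0.0187
top tray 0.85 [265. 198. 307. 232.] [ 0.435 -0.009  0.007] [ 0.399 -0.057  0.   ] [0.475 0.041 0.025]
top tray 0.8 [ 92. 244. 140. 270.] [0.312 0.429 0.006] [0.279 0.379 0.002] [0.344 0.476 0.018]
top tray 0.79 [162. 272. 206. 302.] [0.245 0.249 0.006] [ 0.214  0.199 -0.   ] [0.278 0.296 0.018]
top tray 0.66 [253.  96. 323. 146.] [ 0.689 -0.011  0.001] [ 0.63  -0.098 -0.003] [0.749 0.077 0.004]
top die_a 0.65 [278. 216. 283. 220.] [0.43  0.006 0.025] [0.422 0.    0.023] [0.436 0.013 0.028]
top die_a 0.49 [287. 207. 292. 214.] [ 0.444 -0.017  0.025] [ 0.436 -0.025  0.018] [ 0.454 -0.007  0.028]
top olive_box 0.75 [198. 142. 279. 190.] [0.555 0.119 0.04 ] [0.498 0.025 0.005] [0.61  0.19  0.156]
t
[... 640 characters left out ...]
] [ 0.695 -0.044  0.001] [ 0.639 -0.093 -0.002] [0.75  0.007 0.003]
side die_a 0.55 [274. 196. 284. 203.] [ 0.442 -0.009  0.025] [ 0.434 -0.019  0.02 ] [0.453 0.001 0.027]
side olive_box 0.69 [186. 176. 250. 226.] [0.536 0.165 0.06 ] [0.494 0.027 0.001] [0.608 0.199 0.156]
side showcase 0.92 [237. 135. 285. 181.] [ 0.591 -0.139  0.039] [ 0.542 -0.26   0.001] [ 0.656 -0.072  0.044]
side showcase 0.5 [292. 146. 323. 158.] [ 0.5   -0.308  0.018] [ 0.458 -0.327  0.003] [ 0.555 -0.293  0.027]
side showcase 0.21 [190. 165. 233. 185.] [ 0.694 -0.044  0.001] [ 0.636 -0.096 -0.002] [0.749 0.008 0.003]
side cork_mat 0.64 [187. 177. 247. 224.] [0.536 0.167 0.066] [0.494 0.03  0.006] [0.592 0.199 0.156]
```

View pics/top0.png

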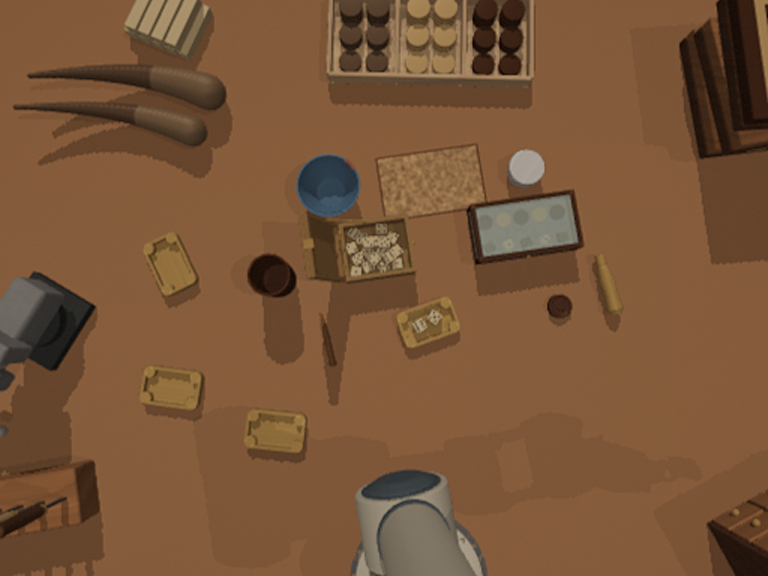

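View pics/side0.png

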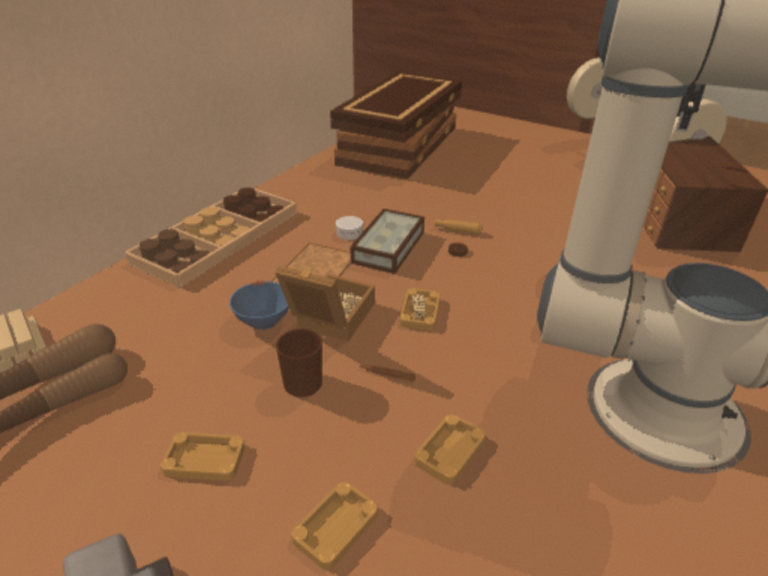

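The tray with the two dice sits at top picture (428,322) and is the right-most of the trays. The mat is at (430,180), the box at (375,250) and the showcase at (525,225). I'll move in for a wrist view.

```bash
python3 -m jog '[0, 20,45,20,-0.02, 0, 45,95,40,-0.04, 0, 70,145,60,-0.06, 0, 95,195,70,-0.08, 0, 120,245,70,-0.10, 0, 145,295,70,-0.12, 0, 170,345,70,-0.127, 0, 190,390,70,-0.127]'; python3 -m jog '[0, 25,50,0,0, 0, 50,100,0,0, 0, 80,150,0,0, 0, 80,170,0,0,0, 80,170,0,0]'
python3 - <<'E'
from h import *
s=manip.read_state(); print(np.round(s["position"],4),np.round(s["eef_rot"],3),np.round(s["joint_pos"],2))
p=cams.read_camera("wrist"); save(p,"w1.png"); W=world(p,s)
print(np.round(p["tool_from_camera"],3), np.round(W[192,256],3))
np.savez("w1.npz",W=W,z=p["range_z"],px=p["pixels"])
E
```

```text
time_s: 1.6
position: [0.34, -0.1893, 0.3015]
eef_rot: [[0.001, 0.125, -0.992], [-0.0, -0.992, -0.125], [-1.0, 0.001, -0.001]]
ft_force: [0.5, -0.3, 0.3]
opening: 0.0428
time_s: 2.22
position: [0.4196, -0.0198, 0.3014]
eef_rot: [[0.0, 0.128, -0.992], [0.0, -0.992, -0.128], [-1.0, -0.0, -0.0]]
ft_force: [-0.0, -0.1, 1.1]
opening: 0.0428
[ 0.4196 -0.0198  0.3014] [[ 0.     0.128 -0.992]
 [ 0.    -0.992 -0.128]
 [-1.    -0.    -0.   ]] [-0.13 -0.36  1.52  0.    1.99  1.31]
[[ 0.    -0.31   0.951 -0.142]
 [ 1.    -0.001 -0.001  0.   ]
 [ 0.001  0.951  0.31  -0.08 ]
 [ 0.     0.     0.     1.   ]] [ 0.353 -0.033 -0.001]
```

View pics/w1.png

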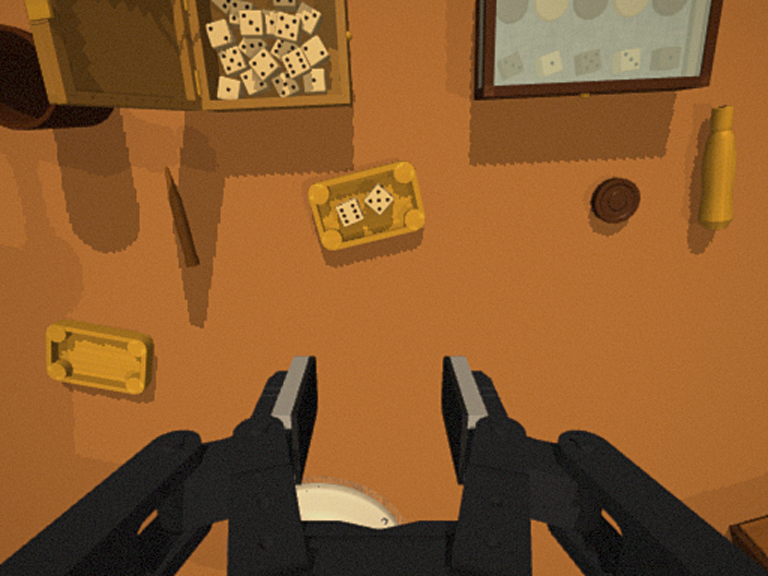

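Wrist view: tray at (367,205), box at left top with corner (350,105), showcase corner (475,98), and punch, checker and handle clear of the tray. Next I measure the rectangles.

```bash
cat >> h.py <<'E'
def rect(pts):
    (c,wh,a)=cv2.minAreaRect((pts*1000).astype(np.float32))
    return np.round(c,1),np.round(wh,1),round(np.deg2rad(a),3)
def traymeas(W,z,c,rad=0.085):
    m=(z>0)&(W[...,2]>0.010)&(W[...,2]<0.019)&(np.hypot(W[...,0]-c[0],W[...,1]-c[1])<rad)
    m=cv2.morphologyEx(m.astype(np.uint8),cv2.MORPH_CLOSE,np.ones((5,5)))
    n,l,s,ce=cv2.connectedComponentsWithStats(m)
    if n<2: return None
    k=1+np.argmax(s[1:,4]); mm=(l==k)&(z>0)&(W[...,2]>0.010)&(W[...,2]<0.03)
    return rect(W[mm][:,:2]), mm.sum()
def linefit(P):
    c=np.median(P,0)
    for i in range(5):
        d=P-c; vx,vy,x0,y0=cv2.fitLine(P.astype(np.float32),cv2.DIST_HUBER,0,0.0005,0.001).ravel()
    return np.array([vx,vy]),np.array([x0,y0])
E
python3 - <<'E'
from h import *
for f,c in (("w1",(0.435,-.005)),("top0",(0.435,-.005))):
    d=np.load(f+".npz"); W=d["W"]; z=d["z"]
    print(f,"tray",traymeas(W,z,c))
    m=(z>0)&(W[...,2]>0.033)&(W[...,2]<0.05)
    A=m&(W[...,1]<-0.06)&(W[...,0]>0.4)&(W[...,1]>-0.32)&(W[...,0]<0.7)
    B=m&(W[...,1]>0.0)&(W[...,0]>0.45)&(W[...,1]<0.2)&(W[...,0]<.65)
    for nm,M in(("show",A),("box",B)):
        P=W[M][:,:2]; print(nm,M.sum(),rect(P),np.round(np.percentile(P,[1,99],axis=0),3).tolist(),"z",np.round(np.median(W[M][:,2]),4))
    t=(z>0)&(np.abs(W[...,2])<0.006)&(W[...,0]<0.5)&(W[...,0]>.35); print("table z",np.median(W[t][:,2]))
E
```

```text
w1 tray ((array([434.9,  -6.1]), array([ 64.5, 100.2]), np.float64(0.367)), np.int64(1265))
show 9536 (array([ 588.1, -171.8]), array([ 70. , 181.3]), np.float64(0.167)) [[0.545, -0.26], [0.624, -0.082]] z 0.04
box 3554 (array([548.1,  87.5]), array([ 79.1, 134.9]), np.float64(0.166)) [[0.502, 0.021], [0.587, 0.157]] z 0.0416
table z -6.801522836169527e-05
top0 tray ((array([435.9,  -8.5]), array([64.1, 99.6]), np.float64(0.368)), np.int64(342))
show 2764 (array([ 604.4, -171.2]), array([100.7, 181.1]), np.float64(0.174)) [[0.547, -0.26], [0.662, -0.081]] z 0.0405
box 911 (array([578.1, 107.2]), array([145. , 165.2]), np.float64(0.179)) [[0.503, 0.019], [0.638, 0.191]] z 0.0417
table z 3.101684637207181e-05
```

```bash
python3 -m jog '[0, 50,0,0,0.02, 0, 100,0,0,0.04, 0, 120,0,30,0.042, 0, 120,0,30,0.042,0, 120,0,30,0.042]'
python3 - <<'E'
from h import *
s=manip.read_state(); print(np.round(s["position"],4),np.round(s["eef_rot"],3))
p=cams.read_camera("wrist"); save(p,"w2.png"); W=world(p,s); z=p["range_z"]
np.savez("w2.npz",W=W,z=p["range_z"],px=p["pixels"])
print("tray",traymeas(W,z,(.435,-.005)))
m=(z>0)&(W[...,2]>0.033)&(W[...,2]<0.05)
A=m&(W[...,1]<-0.06)&(W[...,0]>0.4)&(W[...,1]>-0.32)&(W[...,0]<0.7)
B=m&(W[...,1]>0.0)&(W[...,0]>0.45)&(W[...,1]<0.2)&(W[...,0]<.65)
for nm,M in(("show",A),("box",B)):
    P=W[M][:,:2]; print(nm,M.sum(),rect(P))
for d in cams.trace("cork_mat",p)[:3]:
    M=d["region"]&(z>0)&(abs(W[...,2])<.006); print("mat",d["confidence"],d["extent"],rect(W[M][:,:2]))
# walls: within axis frame
th=0.168; ex=np.array([np.cos(th),np.sin(th)]); ey=np.array([-ex[1],ex[0]])
for M,sgn in((A,1),(B,-1)):
    P=W[M][:,:2]; a=P@ex; b=(P@ey)*sgn
    bins=np.arange(a.min()+.01,a.max()-.01,.004); Q=[]
    for q in bins:
        k=abs(a-q)<.002
        if k.sum()>5: Q.append((q,np.percentile(b[k],98)*sgn))
    Q=np.array(Q); f=np.polyfit(Q[:,0],Q[:,1],1); print("wall: angle",th+np.arctan(f[0]),"lat at mid",np.polyval(f,Q[:,0].mean()),"range a",a.min(),a.max(), "resid",np.std(Q[:,1]-np.polyval(f,Q[:,0])))
E
```

```text
time_s: 2.9
position: [0.539, -0.022, 0.331]
eef_rot: [[-0.0, 0.165, -0.986], [-0.0, -0.986, -0.165], [-1.0, 0.0, 0.0]]
ft_force: [-0.7, 0.0, -0.9]
opening: 0.0428
[ 0.539 -0.022  0.331] [[-0.     0.165 -0.986]
 [-0.    -0.986 -0.165]
 [-1.     0.     0.   ]]
tray ((array([435.,  -6.]), array([ 64.8, 100.1]), np.float64(0.369)), np.int64(1056))
show 9864 (array([ 603.3, -169.1]), array([100. , 181.1]), np.float64(0.173))
box 3592 (array([576.3, 106.4]), array([148.9, 160.3]), np.float64(0.244))
mat 0.78 [189.5, 0.0, 329.2, 82.5] (array([680.8,  -8.9]), array([105.8, 186.5]), np.float64(0.164))
wall: angle 0.16843937678363763 lat at mid -0.17999958401134095 range a 0.5162824817590155 0.6167676212278502 resid 0.00042843304391820846
wall: angle 0.8350252247558023 lat at mid -0.04999446280438358 range a 0.5155968420056539 0.6603831196506297 resid 0.025422713397737433
```

View pics/w2.png

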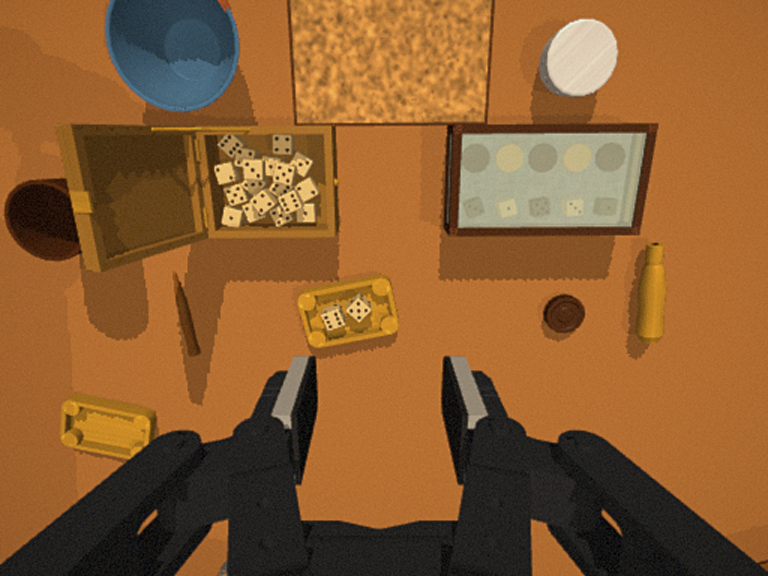

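Whole gap is visible: left wall at column 336, right wall at 448, mat beyond. I refit the box wall with the bowl excluded.

```bash
cat > frame.py <<'E'
import numpy as np
E
python3 - <<'E'
from h import *
d=np.load("w2.npz"); W=d["W"]; z=d["z"]
th=0.169; ex=np.array([np.cos(th),np.sin(th)]); ey=np.array([-ex[1],ex[0]])
a=W[...,:2]@ex; b=W[...,:2]@ey
m=(z>0)&(W[...,2]>0.034)&(W[...,2]<0.05)&(a>.505)&(a<.63)
for nm,M,sg in(("show",m&(b<-.12),1),("box",m&(b>-.11)&(b<.03),-1)):
    Q=[]
    for q in np.arange(.523,.61,.004):
        k=M&(abs(a-q)<.002)
        if k.sum()>5: Q.append((q,np.percentile(b[k]*sg,97)*sg))
    Q=np.array(Q); f=np.polyfit(Q[:,0],Q[:,1],1)
    print(nm,"ang",th+f[0],"lat",np.polyval(f,.565),"a",np.percentile(a[M],[.5,99.5]),np.round((Q[:,1]-np.polyval(f,Q[:,0]))*1e3,1))
c=np.array([.435,-.006]); print("tray a,b",c@ex,c@ey)
px=cv2.cvtColor(d["px"],cv2.COLOR_RGB2HSV); 
# mat lateral edges from brightness
g=d["px"].astype(int)
for q in (.635,.645,.655):
    k=(abs(a-q)<.002)&(z>0)&(abs(W[...,2])<.006)
    o=np.argsort(b[k]); bb=b[k][o]; v=g[k][o].sum(1)
    i=v>0
    dark=bb[v<v.mean()-150]; print("mat dark edge b",np.round(dark,3)[:40])
E
```

```text
show ang 0.1698744148068188 lat -0.1825616848543992 a [0.51719119 0.61571999] [-1.   0.4  0.8  0.9  0.1  0.  -0.7 -1.1 -0.4  0.7 -0.1  0.1  0.4 -0.
  0.  -0.8  0.1  1.  -0.1 -0.2 -0.1  0. ]
box ang 0.16347046955818112 lat -0.07015325804941583 a [0.51576394 0.61536692] [ 0.8 -0.6 -0.5 -0.6 -0.1  1.   0.8  0.9  0.2 -0.2 -1.7 -1.8  0.6  0.4
  0.5  0.3  0.1  0.1 -0.1 -0.1 -0.1  0.1]
tray a,b 0.42779357347132924 -0.07908007648346317
mat dark edge b [-0.215 -0.215 -0.032 -0.032]
mat dark edge b [-0.216 -0.215 -0.215 -0.033 -0.031 -0.031]
mat dark edge b [-0.215 -0.215 -0.215 -0.032 -0.032 -0.032]
```

```bash
python3 -m jog '[-1, -40,32,0,0.003, -1, -80,65,-30,0.003, -1, -113,92,-80,0.003, -1, -113,92,-140,0.003, -1, -113,92,-200,0.003, -1, -113,92,-250,0.003,-1, -113,92,-270,0.003,-1, -113,92,-270,0.003]' 30
python3 - <<'E'
from h import *
s=manip.read_state(); print(np.round(s["position"],4),np.round(s["eef_rot"],3),s["opening"])
p=cams.read_camera("wrist"); save(p,"w3.png"); W=world(p,s); z=p["range_z"]
print("tray",traymeas(W,z,(.435,-.005)))
E
```

```text
time_s: 4.0
position: [0.4244, 0.0706, 0.059]
eef_rot: [[-0.004, 0.169, -0.986], [-0.0, -0.986, -0.169], [-1.0, -0.0, 0.004]]
ft_force: [0.2, -0.5, 0.1]
opening: 0.0001
[0.4244 0.0706 0.059 ] [[-0.004  0.169 -0.986]
 [-0.    -0.986 -0.169]
 [-1.    -0.     0.004]] 7.542490417802183e-05
tray ((array([435.3,  -6.6]), array([ 65.1, 100.9]), np.float64(0.37)), np.int64(6169))
```

View pics/w3.png

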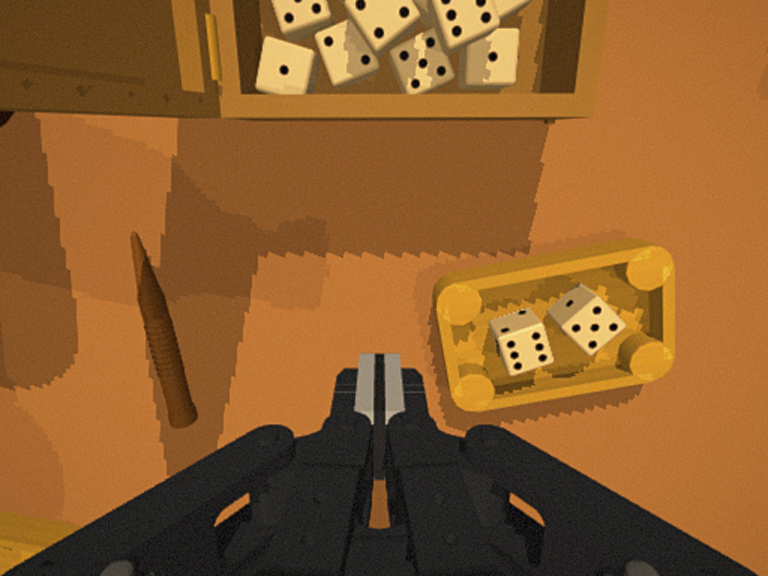

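```bash
python3 - <<'E'
from h import *
s=manip.read_state(); p=cams.read_camera("wrist"); W=world(p,s); z=p["range_z"]
L=(W-np.array(s["position"]))@np.array(s["eef_rot"])  # tool coords
# per depth-behind-tip: lateral extents
m=(z>0)&(z<0.32)&(abs(L[...,1])<.12)&(L[...,0]<0.005)&(abs(L[...,2])<0.05)
for q in range(0,80,6):
    k=m&(L[...,0]<-q/1e3+.003)&(L[...,0]>-q/1e3-.003)
    if k.sum()>3: print(q,k.sum(),"y",np.round(np.percentile(L[k][:,1]*1e3,[1,99])),"z",np.round(np.percentile(L[k][:,2]*1e3,[1,99])))
E
```

```text
6 170 y [-12.  12.] z [-12.  -7.]
12 344 y [-13.  13.] z [-12.  -7.]
18 401 y [-13.  13.] z [-12.  -7.]
24 419 y [-13.  13.] z [-12.  -7.]
30 440 y [-13.  13.] z [-12.  -7.]
36 650 y [-6.  6.] z [-12.  10.]
42 618 y [-23.  26.] z [-15.  -2.]
48 2036 y [-32.  33.] z [-15.   9.]
54 4237 y [-36.  37.] z [-14.   8.]
60 3385 y [-41.  41.] z [-14.   8.]
66 3547 y [-46.  46.] z [-18.   8.]
72 5599 y [-50.  50.] z [-19.   5.]
78 6219 y [-55.  55.] z [-19.  -2.]
```

```bash
python3 -m jog '[-1,0,0,-30,0, -1,0,0,-53,0, -1,0,0,-53,0, -1,0.8,-4.9,-53,0, -1,1.3,-7.9,-53,0, -1,1.7,-9.9,-53,0, -1,2.0,-11.8,-53,0,-1,2.3,-13.8,-53,0]'
python3 -m jog '[-1,0.5,-3,0,0, -1,1,-6,0,0, -1,1.7,-9.9,0,0, -1,2.3,-13.8,0,0, -1,3,-17.7,0,0, -1,3.7,-21.7,0,0, -1,4.4,-25.6,0,0,-1,5,-29.6,0,0]'
python3 - <<'E'
from h import *
s=manip.read_state(); p=cams.read_camera("wrist"); W=world(p,s); z=p["range_z"];save(p,"w4.png")
print(traymeas(W,z,(.44,-.03)))
E
```

```text
time_s: 5.1
position: [0.4289, 0.0573, 0.0085]
eef_rot: [[0.0, 0.169, -0.986], [0.001, -0.986, -0.169], [-1.0, -0.001, -0.0]]
ft_force: [0.6, 0.8, 0.8]
opening: 0.0001
time_s: 6.1
position: [0.4339, 0.0273, 0.0083]
eef_rot: [[0.0, 0.169, -0.986], [0.0, -0.986, -0.169], [-1.0, -0.0, -0.0]]
ft_force: [-0.7, 2.4, 2.1]
opening: 0.0
((array([434.8, -35.2]), array([ 65.5, 105.6]), np.float64(0.264)), np.int64(7647))
```

View pics/w4.png

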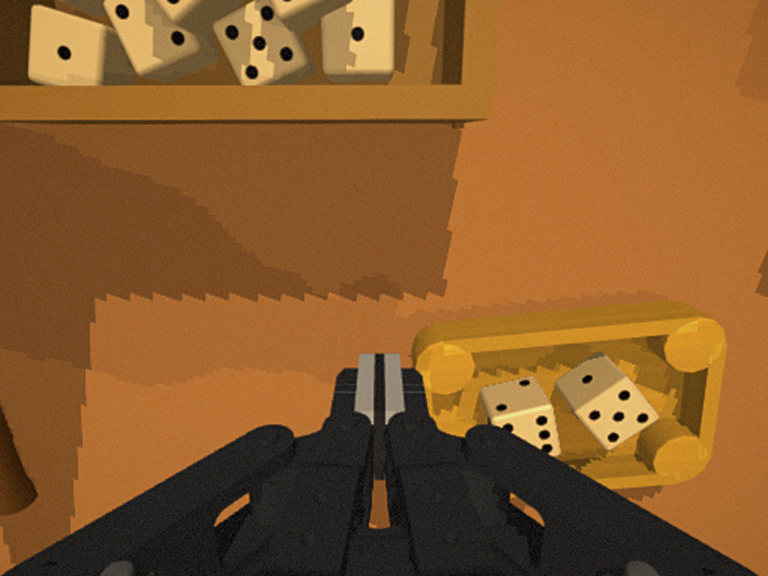

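The tray is turning as planned; yaw is now about 0.09 rad off, and the dice have not shifted. Continuing.

```bash
python3 -m jog '[-1,0.3,-2,0,0, -1,0.8,-4.9,0,0, -1,1.4,-7.9,0,0, -1,1.9,-10.8,0,0, -1,2.4,-13.8,0,0, -1,2.4,-13.8,0,0,-1,1.4,-7.9,0,0, -1,0,2,0,0]'
python3 -m jog '[-1,0,20,20,0, -1,0,20,80,0, -1,-30,10,130,0, -1,-30,-20,190,0,-1,-30,-40,250,0, -1,-20,-60,290,0,-1,-20,-60,290,0]'
cat > look.py <<'E'
from h import *
import sys
def look(name,c):
    s=manip.read_state(); p=cams.read_camera("wrist"); W=world(p,s); z=p["range_z"];save(p,name+".png")
    np.savez(name+".npz",W=W,z=z,px=p["pixels"])
    t=traymeas(W,z,c); th=.168; ex=np.array([np.cos(th),np.sin(th)]); ey=np.array([-ex[1],ex[0]])
    P=np.array(s["position"][:2])*1e3; print("tcp",np.round(s["position"],4),"a,b",np.round([P@ex,P@ey],1),"yaw",np.arctan2(-s["eef_rot"][1][2],-s["eef_rot"][0][2]).round(4), "F",np.round(s["ft_force"],1),s["time_s"])
    print("tray",t,"a,b",np.round([t[0][0]@ex,t[0][0]@ey],1))
    a=W[...,:2]@ex; b=W[...,:2]@ey
    m=(z>0)&(W[...,2]>0.034)&(W[...,2]<0.05)
    for nm,M in(("show",m&(b<-.13)&(b>-.4)&(a>.505)&(a<.63)),("box",m&(b>-.11)&(b<.05)&(a>.505)&(a<.63))):
        if M.sum()>500:
            r=rect(W[M][:,:2]); print(nm,r,"b",np.round(np.percentile(b[M],[.3,2,98,99.7])*1e3,1))
look(sys.argv[1],(float(sys.argv[2]),float(sys.argv[3])))
E
python3 look.py w5 .44 -.05
```

```text
time_s: 7.15
position: [0.4334, 0.0297, 0.0079]
eef_rot: [[-0.001, 0.168, -0.986], [-0.0, -0.986, -0.168], [-1.0, 0.0, 0.001]]
ft_force: [-0.6, 0.2, -0.6]
opening: -0.0003
time_s: 8.02
position: [0.4149, -0.0312, 0.3022]
eef_rot: [[0.006, 0.167, -0.986], [-0.001, -0.986, -0.167], [-1.0, 0.002, -0.006]]
ft_force: [-1.0, -0.2, -1.1]
opening: -0.0001
tcp [ 0.4149 -0.0312  0.3022] a,b [ 403.8 -100.2] yaw 0.1682 F [-1.  -0.2 -1.1] 8.025
tray ((array([434. , -50.5]), array([ 64.5, 100. ]), np.float64(0.215)), np.int64(1260)) a,b [ 419.4 -122.4]
show (array([ 587.5, -172. ]), array([ 67.9, 181.4]), np.float64(0.172)) b [-356.9 -353.9 -179.8 -177.5]
box (array([544.4,  80.6]), array([ 69.1, 123.2]), np.float64(0.171)) b [-70.8 -69.9  49.2  49.9]
```

View pics/w5.png

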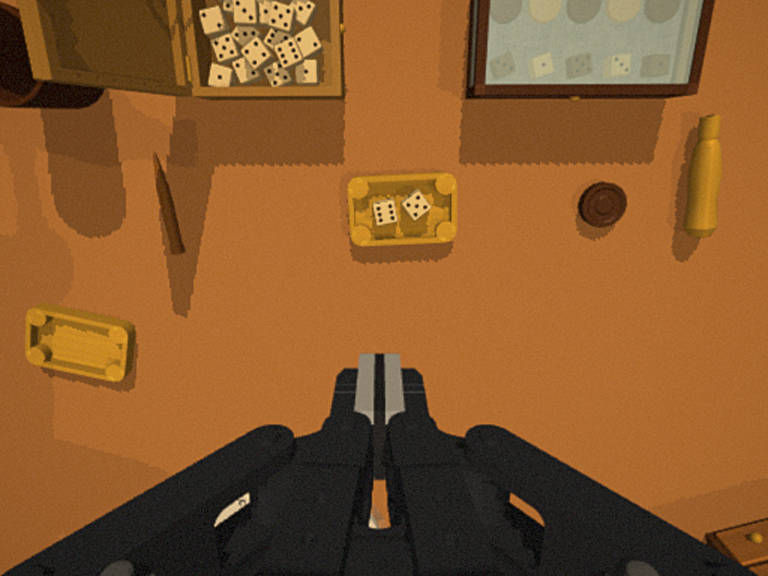

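```bash
python3 -m jog '[-0.4,-20,-15,-40,0.002, -0.4,-36.5,-29.4,-90,0.002, -0.4,-36.5,-29.4,-150,0.002,-0.4,-36.5,-29.4,-200,0.002,-0.4,-36.5,-29.4,-230,0.002,-0.4,-36.5,-29.4,-240,0.002,-0.4,-36.5,-29.4,-240,0.002]' 
python3 look.py w6 .435 -.05
python3 - <<'E'
from h import *
s=manip.read_state(); p=cams.read_camera("wrist"); W=world(p,s); z=p["range_z"]
print(s["opening"])
L=(W-np.array(s["position"]))@np.array(s["eef_rot"])
m=(z>0)&(z<0.32)&(abs(L[...,1])<.12)&(L[...,0]<0.005)&(abs(L[...,2])<0.05)
for q in range(0,80,3):
    k=m&(L[...,0]<-q/1e3+.0015)&(L[...,0]>-q/1e3-.0015)
    if k.sum()>3: print(q,k.sum(),"y",np.round(np.percentile(L[k][:,1]*1e3,[1,99])),"z",np.round(np.percentile(L[k][:,2]*1e3,[1,99])))
E
```

```text
time_s: 8.95
position: [0.3768, -0.0594, 0.0576]
eef_rot: [[-0.002, 0.172, -0.985], [0.0, -0.985, -0.172], [-1.0, -0.001, 0.001]]
ft_force: [0.1, -0.6, 1.0]
opening: 0.026
tcp [ 0.3768 -0.0594  0.0576] a,b [ 361.5 -121.5] yaw 0.1724 F [ 0.1 -0.6  1. ] 8.95
tray ((array([434.3, -50.8]), array([ 64.3, 100.7]), np.float64(0.213)), np.int64(7176)) a,b [ 419.7 -122.7]
0.02562997200909136
0 18 y [-13.  13.] z [-7.  9.]
3 51 y [-19.  17.] z [-12.   8.]
6 120 y [-23.  23.] z [-12.   7.]
9 196 y [-25.  25.] z [-12.   9.]
12 208 y [-26.  26.] z [-12.   6.]
15 234 y [-26.  26.] z [-12.   9.]
18 229 y [-26.  26.] z [-12.   8.]
21 246 y [-26.  26.] z [-12.   9.]
24 265 y [-26.  26.] z [-12.   9.]
27 278 y [-26.  26.] z [-12.   9.]
30 310 y [-26.  26.] z [-12.   9.]
33 219 y [-25.  26.] z [-12.   9.]
36 439 y [-19.  19.] z [-13.  10.]
39 400 y [-23.  23.] z [-13.   9.]
42 343 y [-34.  34.] z [-14.   6.]
45 688 y [-40.  41.] z [-15.   6.]
48 814 y [-43.  43.] z [-15.   7.]
51 1086 y [-45.  45.] z [-15.  10.]
54 2348 y [-46.  46.] z [-14.  10.]
57 3158 y [-47.  48.] z [-14.  10.]
60 1480 y [-49.  49.] z [-14.  11.]
63 1372 y [-50.  51.] z [-17.  11.]
66 1637 y [-52.  52.] z [-18.  10.]
69 1775 y [-53.  54.] z [-19.   7.]
72 2466 y [-54.  55.] z [-19.   4.]
75 2934 y [-56.  56.] z [-19.   0.]
78 3014 y [-57.  58.] z [-19.  -3.]
```

View pics/w6.png

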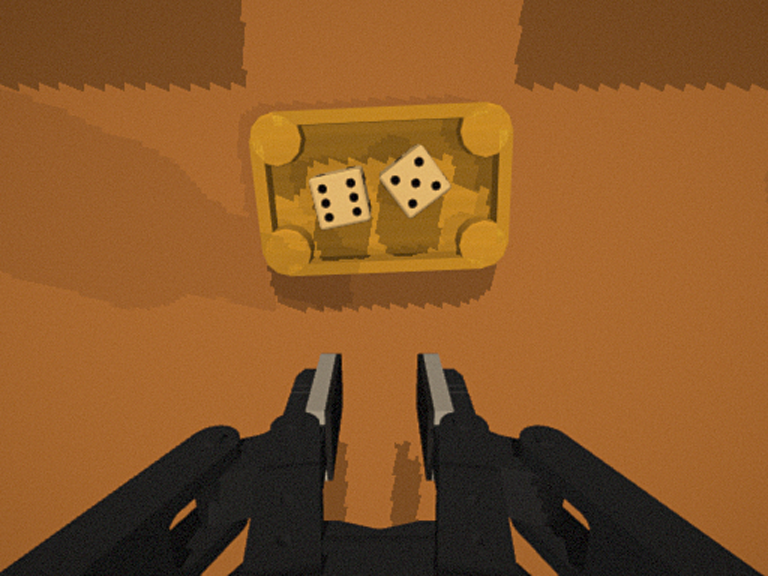

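```bash
python3 -m jog '[-0.4,0,0,-30,-0.002, -0.4,0,0,-51,-0.002, -0.4,0,0,-51,-0.002, -0.4,3.9,0.7,-51,-0.002, -0.4,7.9,1.4,-51,-0.002, -0.4,9.9,1.7,-51,-0.002,-0.4,11.8,2,-51,-0.002,-0.4,14.8,2.5,-51,-0.002]' 
python3 -m jog '[-0.4,4.4,0.8,0,0, -0.4,8.9,1.5,0,0, -0.4,13.8,2.4,0,0, -0.4,18.7,3.2,0,0, -0.4,23.7,4.1,0,0, -0.4,27.6,4.7,0,0,-0.4,29.6,5.1,0,0,-0.4,29.6,5.1,0,0]' 
python3 look.py w7 .46 -.05
```

```text
time_s: 10.05
position: [0.3919, -0.0574, 0.0073]
eef_rot: [[-0.001, 0.169, -0.986], [0.0, -0.986, -0.169], [-1.0, -0.0, 0.001]]
ft_force: [-1.9, 0.3, 1.0]
opening: 0.0258
time_s: 11.05
position: [0.422, -0.0522, 0.0074]
eef_rot: [[0.001, 0.169, -0.986], [0.0, -0.986, -0.169], [-1.0, -0.0, -0.001]]
ft_force: [-0.1, 0.0, -0.1]
opening: 0.0256
tcp [ 0.422  -0.0522  0.0074] a,b [ 407.4 -122.1] yaw 0.1699 F [-0.1  0.  -0.1] 11.05
tray ((array([454.7, -48.5]), array([ 86. , 101.1]), np.float64(0.169)), np.int64(12677)) a,b [ 440.2 -123.8]
```

View pics/w7.png

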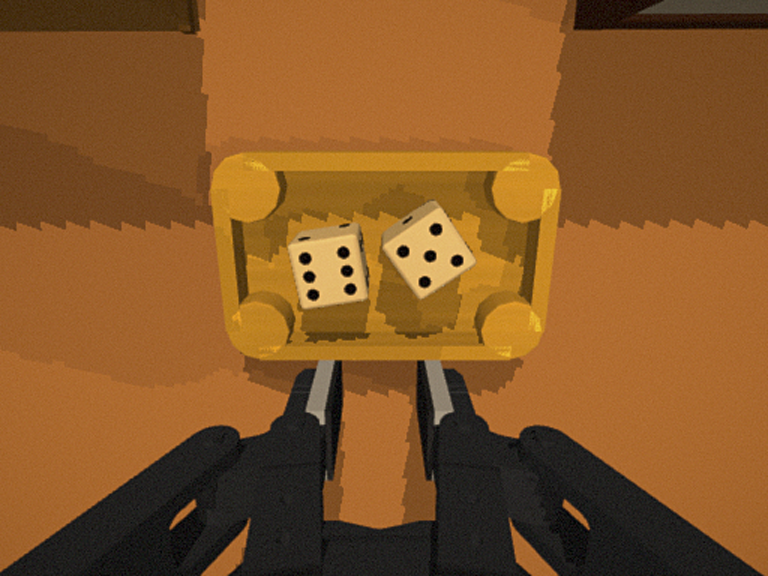

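Tray is square and centred: tray column 387, and the gap mid between box edge 200 and showcase edge 574 is also 387. I continue straight into the gap.

```bash
python3 -m jog '[-0.4,3,0.5,0,0, -0.4,7.9,1.4,0,0, -0.4,13.8,2.4,0,0, -0.4,19.7,3.4,0,0, -0.4,25.6,4.4,0,0, -0.4,31.5,5.4,0,0,-0.4,37.4,6.4,0,0,-0.4,40.4,6.9,0,0]' 
python3 look.py w8 .5 -.04
```

```text
time_s: 12.1
position: [0.4624, -0.0453, 0.0072]
eef_rot: [[-0.0, 0.169, -0.986], [0.0, -0.986, -0.169], [-1.0, -0.0, 0.0]]
ft_force: [-2.2, -0.9, 1.6]
opening: 0.0258
tcp [ 0.4624 -0.0453  0.0072] a,b [ 448.3 -122. ] yaw 0.1699 F [-2.2 -0.9  1.6] 12.1
tray ((array([495.1, -41.6]), array([ 85.8, 100.6]), np.float64(0.168)), np.int64(12685)) a,b [ 481.2 -123.8]
show (array([ 561.3, -101.5]), array([40. , 34.4]), np.float64(0.169)) b [-210.  -208.  -177.5 -177.2]
box (array([537.2,  38.8]), array([40.2, 39.4]), np.float64(0.178)) b [-71.  -70.7 -37.4 -35.6]
```

View pics/w8.png

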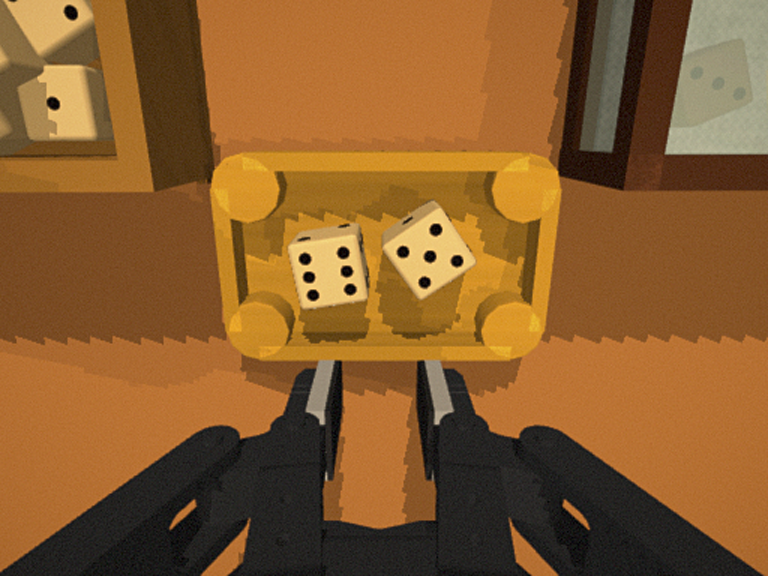

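Front edge is just in the gap, with computed clearances of about 2.8 mm left and 3.4 mm right. Continuing.

```bash
python3 -m jog '[-0.4,3,0.4,0,0, -0.4,7.9,1.2,0,0, -0.4,12.8,2,0,0, -0.4,17.7,2.8,0,0, -0.4,22.7,3.7,0,0, -0.4,27.6,4.5,0,0,-0.4,32.5,5.3,0,0,-0.4,35.5,5.8,0,0]' 
python3 look.py w9 .53 -.04
```

```text
time_s: 13.15
position: [0.4979, -0.0395, 0.0072]
eef_rot: [[-0.0, 0.169, -0.986], [0.0, -0.986, -0.169], [-1.0, -0.0, 0.0]]
ft_force: [-1.5, -0.3, -0.6]
opening: 0.0257
tcp [ 0.4979 -0.0395  0.0072] a,b [ 484.2 -122.2] yaw 0.1698 F [-1.5 -0.3 -0.6] 13.15
tray ((array([542.1, -35.3]), array([109., 112.]), np.float64(0.191)), np.int64(15648)) a,b [ 528.6 -125.4]
show (array([ 579.9, -102.9]), array([76.6, 44.2]), np.float64(0.19)) b [-218.9 -215.8 -177.4 -177.1]
box (array([554.5,  44.6]), array([78.8, 48.6]), np.float64(0.108)) b [-72.6 -70.7 -29.2 -26. ]
```

View pics/w9.png

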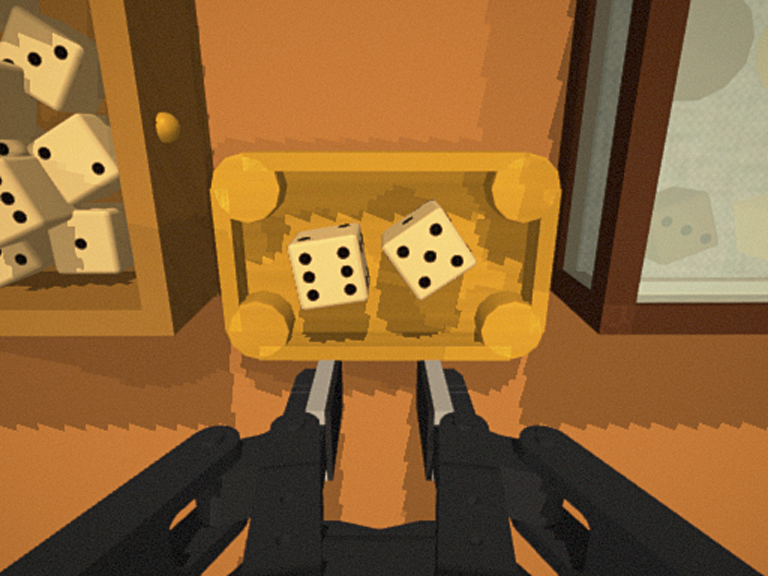

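Centred in the gap, no wall contact (force about 1.5 N). Continuing.

```bash
python3 -m jog '[-0.4,3,0.5,0,0, -0.4,7.9,1.4,0,0, -0.4,12.8,2.2,0,0, -0.4,17.7,3.0,0,0, -0.4,22.7,3.9,0,0, -0.4,27.6,4.7,0,0,-0.4,32.5,5.5,0,0,-0.4,37.5,6.4,0,0]' 
python3 look.py w10 .57 -.04
```

```text
time_s: 14.2
position: [0.5354, -0.0332, 0.0073]
eef_rot: [[0.0, 0.169, -0.986], [-0.0, -0.986, -0.169], [-1.0, 0.0, -0.0]]
ft_force: [-1.7, -0.3, 1.4]
opening: 0.0256
tcp [ 0.5354 -0.0332  0.0073] a,b [ 522.4 -122.2] yaw 0.1698 F [-1.7 -0.3  1.4] 14.2
tray ((array([577.2, -28.8]), array([103.8, 111.2]), np.float64(0.175)), np.int64(16537)) a,b [ 564.3 -124.9]
show (array([587.5, -83.6]), array([102.7,  96.2]), np.float64(0.216)) b [-228.3 -224.2 -139.7 -135.2]
box (array([567.6,  32.4]), array([102.7,  97.3]), np.float64(0.129)) b [-109.5 -108.3  -21.1  -16.6]
```

View pics/w10.png

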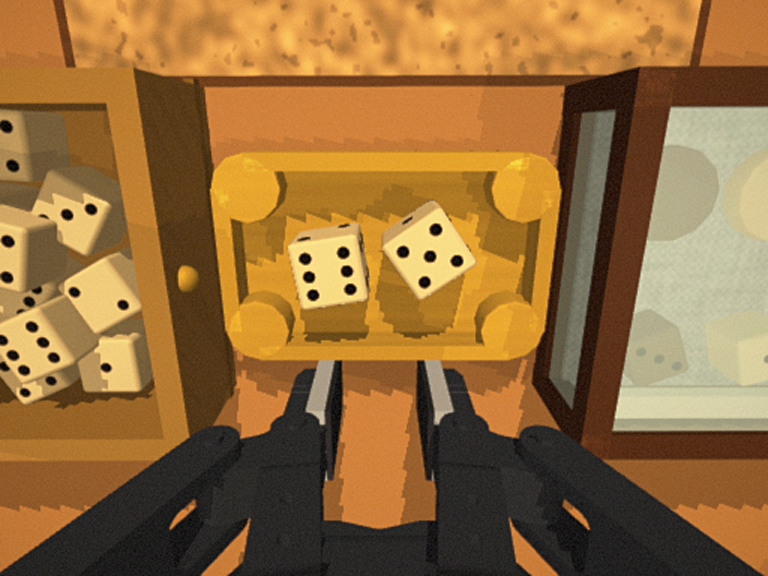

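```bash
python3 -m jog '[-0.4,4.9,0.8,0,0, -0.4,9.9,1.7,0,0, -0.4,15.8,2.7,0,0, -0.4,21.7,3.7,0,0, -0.4,27.6,4.7,0,0, -0.4,33.5,5.7,0,0,-0.4,39.4,6.7,0,0,-0.4,45.4,7.7,0,0]' 
python3 look.py w11 .62 -.03
```

```text
time_s: 15.25
position: [0.5809, -0.0254, 0.0073]
eef_rot: [[0.0, 0.169, -0.986], [0.0, -0.986, -0.169], [-1.0, -0.0, -0.0]]
ft_force: [-2.9, -0.4, 0.8]
opening: 0.0252
tcp [ 0.5809 -0.0254  0.0073] a,b [ 568.5 -122.2] yaw 0.1698 F [-2.9 -0.4  0.8] 15.25
tray ((array([612.2, -31.1]), array([ 91.9, 169.8]), np.float64(0.164)), np.int64(15348)) a,b [ 598.4 -133. ]
show (array([590.6, -89.7]), array([100.6, 105.1]), np.float64(0.231)) b [-239.9 -235.6 -136.8 -135.1]
box (array([565. ,  34.2]), array([ 96.7, 108.8]), np.float64(1.488)) b [-109.5 -109.    -8.9   -3.7]
```

View pics/w11.png

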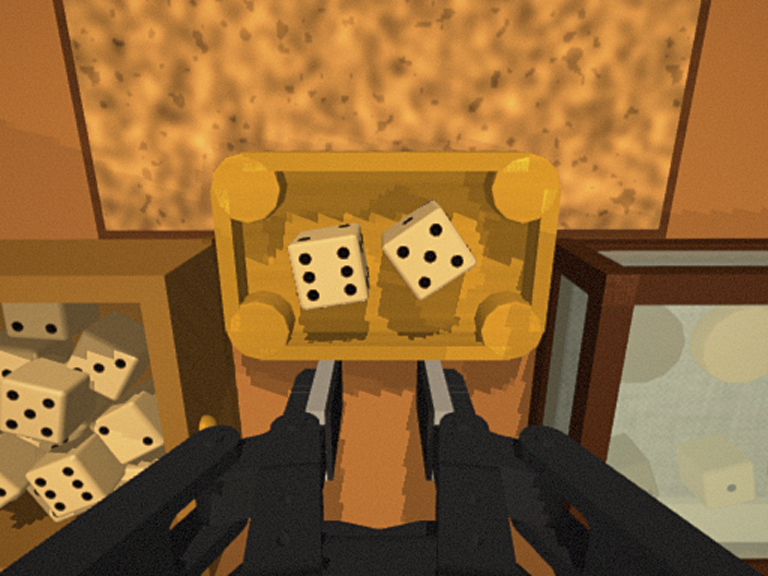

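```bash
python3 -m jog '[-0.4,4.9,0.8,0,0, -0.4,9.9,1.7,0,0, -0.4,15.8,2.7,0,0, -0.4,21.7,3.7,0,0, -0.4,27.6,4.7,0,0, -0.4,33.5,5.7,0,0,-0.4,39.4,6.7,0,0,-0.4,45.4,7.7,0,0]'; python3 -m jog '[-0.4,4.9,0.8,0,0, -0.4,9.4,1.6,0,0, -0.4,12.8,2.2,0,0,-0.4,15,2.6,0,0,-0.4,15,2.6,0,0]' 
python3 look.py w12 .67 -.02
```

```text
time_s: 16.3
position: [0.6263, -0.0177, 0.0072]
eef_rot: [[-0.0, 0.169, -0.986], [-0.0, -0.986, -0.169], [-1.0, -0.0, 0.0]]
ft_force: [-2.8, -0.3, 1.0]
opening: 0.0256
time_s: 16.92
position: [0.6412, -0.0151, 0.0073]
eef_rot: [[0.001, 0.169, -0.986], [0.0, -0.986, -0.169], [-1.0, 0.0, -0.001]]
ft_force: [0.7, 0.6, 0.8]
opening: 0.0258
tcp [ 0.6412 -0.0151  0.0073] a,b [ 629.7 -122.1] yaw 0.1698 F [0.7 0.6 0.8] 16.925
tray ((array([674. , -11.5]), array([ 85.8, 100.7]), np.float64(0.17)), np.int64(12681)) a,b [ 662.6 -124. ]
show (array([620.8, -85.9]), array([ 50.8, 114.3]), np.float64(0.043)) b [-242.5 -240.2 -135.6 -135. ]
box (array([597.9,  44.3]), array([ 51.4, 114.4]), np.float64(0.302)) b [-109.5 -109.4   -3.2   -1.6]
```

View pics/w12.png

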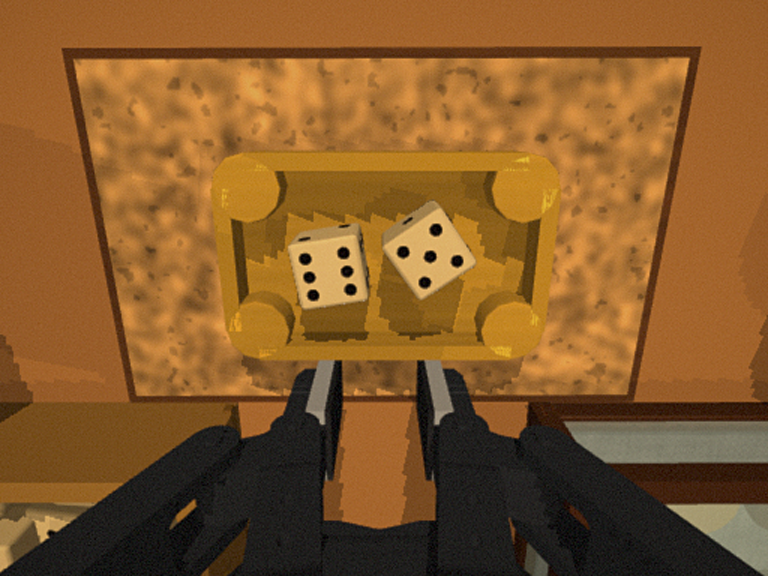

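Tray is whole on the mat. The mat outline is visible all round, spanning columns 65–700 and rows 50–400. Now I back off and rise.

```bash
python3 -m jog '[-0.4,-4.9,-0.8,0,0, -0.4,-9.9,-1.7,0,0, -0.4,-15.8,-2.7,0,0, -0.4,-15.8,-2.7,25,0, -0.4,-15.8,-2.7,70,0, -0.4,-15.8,-2.7,130,0,-0.4,-25,-4.2,190,0,-0.4,-45,-8,240,0]'; python3 -m jog '[-0.4,-40,0,20,0, -0.4,-90,0,40,0, -0.4,-90,0,40,0,-0.4,-90,0,40,0,-0.4,-90,0,40,0]' 
python3 look.py w13 .67 -.02
python3 - <<'E'
from h import *
p=cams.read_camera("top"); save(p,"top1.png"); W=world(p); z=p["range_z"]
print("top tray",traymeas(W,z,(.67,-.01)))
g=p["pixels"].astype(int)
for n in ["tray","cork_mat","die_a","bowl","wax_tin","checker","file_handle","pip_punch","dice_cup"]:
    for d in cams.trace(n,p)[:3]:
        M=d["region"]&(z>0); print(n,round(d["confidence"],2),np.round(d["extent"]),np.round(np.median(W[M],0),3), rect(W[M][:,:2]) if n=="cork_mat" else "")
E
```

```text
time_s: 17.98
position: [0.5955, -0.0232, 0.2499]
eef_rot: [[0.002, 0.169, -0.986], [-0.0, -0.986, -0.169], [-1.0, 0.0, -0.002]]
ft_force: [0.9, 0.7, -0.5]
opening: 0.0254
time_s: 18.6
position: [0.5062, -0.0232, 0.2859]
eef_rot: [[-0.002, 0.169, -0.986], [0.0, -0.986, -0.169], [-1.0, -0.001, 0.002]]
ft_force: [-0.1, -0.2, -0.7]
opening: 0.0257
tcp [ 0.5062 -0.0232  0.2859] a,b [ 495.2 -107.5] yaw 0.1698 F [-0.1 -0.2 -0.7] 18.6
tray ((array([669.4, -12.4]), array([33.7, 99.9]), np.float64(0.172)), np.int64(984)) a,b [ 657.9 -124.2]
show (array([ 603., -169.]), array([100. , 180.9]), np.float64(0.17)) b [-356.9 -353.8 -179.7 -177.4]
box (array([566.6,  84.1]), array([113.5, 123.6]), np.float64(0.168)) b [-70.2 -69.8  49.1  49.9]
top tray ((array([679.9,  22.4]), array([64.9, 32.7]), np.float64(0.066)), np.int64(148))
tray 0.97 [ 90. 245. 136. 271.] [0.312 0.432 0.006] 
tray 0.86 [ 95. 156. 135. 196.] [0.527 0.446 0.006] 
tray 0.76 [266. 108. 283. 139.] [0.681 0.024 0.011] 
cork_mat 0.92 [251. 100. 288. 146.] [0.679 0.052 0.001] (array([677. ,  40.2]), array([122.8,  81.1]), np.float64(0.132))
bowl 0.95 [198. 103. 241. 145.] [0.672 0.172 0.024] 
wax_tin 0.67 [268. 110. 282. 138.] [0.681 0.024 0.013] 
checker 0.71 [364. 195. 385. 212.] [ 0.47  -0.237  0.01 ] 
pip_punch 0.16 [355. 159. 385. 168.] [ 0.565 -0.222  0.04 ] 
dice_cup 0.9 [168. 168. 198. 202.] [0.507 0.264 0.037]
```

View pics/top1.png

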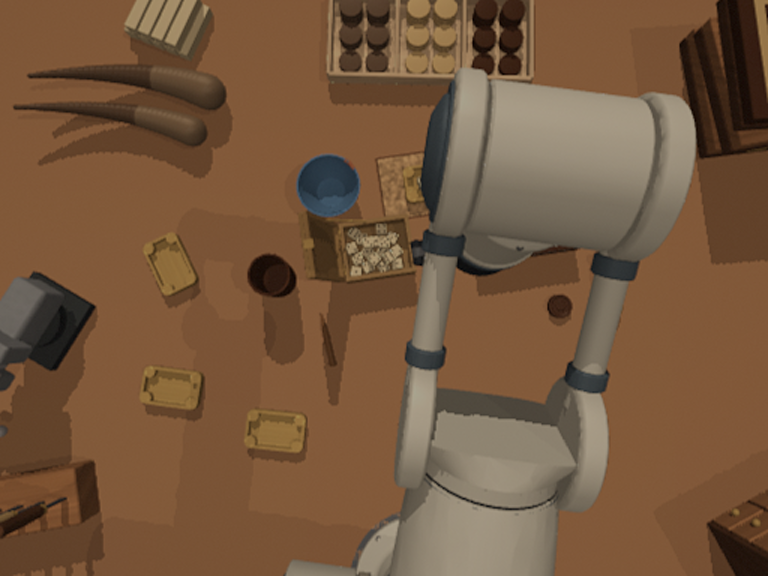

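View pics/w13.png

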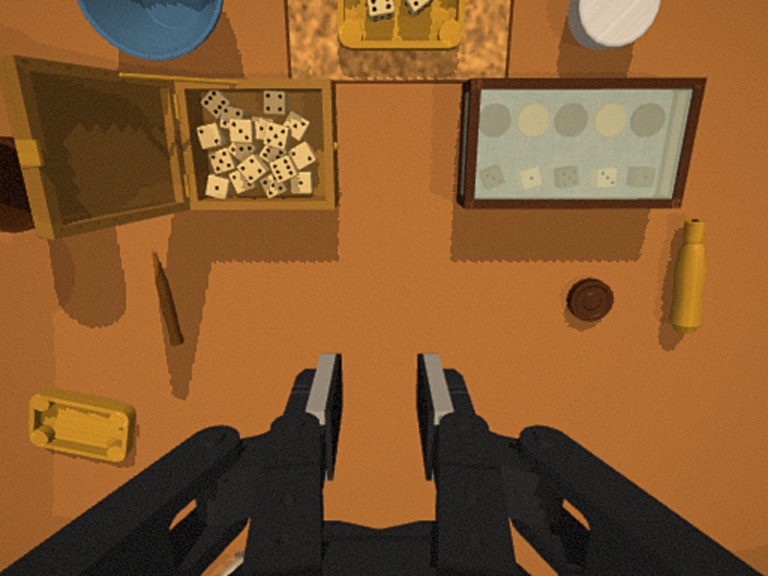

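Tray sits centred on the mat by measurement. I move the arm aside for one clear view from above.

```bash
python3 -m jog '[-0.4,-15,-55,0,0, -0.4,-35,-110,0,0, -0.4,-55,-165,0,0,-0.4,-75,-220,0,0,-0.4,-95,-275,0,0,-0.4,-110,-330,0,0,-0.4,-110,-330,0,0,-0.4,-110,-330,0,0]' 
python3 - <<'E'
from h import *
p=cams.read_camera("top"); save(p,"top2.png"); W=world(p); z=p["range_z"]
print("top tray",traymeas(W,z,(.67,-.01)))
for n in ["cork_mat","wax_tin","checker","file_handle","pip_punch"]:
    for d in cams.trace(n,p)[:2]:
        M=d["region"]&(z>0); print(n,round(d["confidence"],2),np.round(d["extent"]),np.round(np.median(W[M],0),3), rect(W[M][:,:2]) if n=="cork_mat" else "")
E
```

```text
time_s: 20.15
position: [0.3959, -0.3531, 0.2872]
eef_rot: [[0.0, 0.168, -0.986], [0.001, -0.986, -0.168], [-1.0, -0.001, -0.0]]
ft_force: [-0.6, 0.9, 1.1]
opening: 0.0256
top tray ((array([685.3, -11.7]), array([ 65.3, 100.3]), np.float64(0.173)), np.int64(360))
cork_mat 0.63 [250.  98. 325. 143.] [ 0.689 -0.009  0.001] (array([686.8, -10. ]), array([120.4, 187.5]), np.float64(0.177))
wax_tin 0.74 [337. 103. 363. 123.] [ 0.708 -0.172  0.029] 
checker 0.78 [364. 199. 382. 209.] [ 0.471 -0.237  0.01 ] 
file_handle 0.9 [392. 169. 415. 211.] [ 0.506 -0.316  0.022]
```

View pics/top2.png

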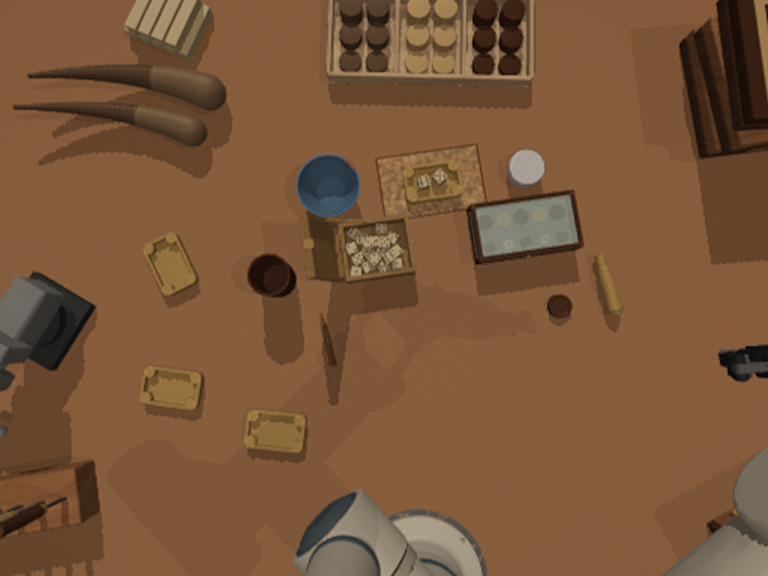

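The tray (432,180) lies square in the middle of the mat with both dice in it. The other things are where they were, and the hand is away at the right edge.

```bash
python3 -c "
from plant import manip
print(manip.close_job())"
```

```text
the job is handed in; nothing more can be done
None
```

The tray with both dice lies whole and square on the cork mat. I handed the job in at about 20 s on the robot's clock, with the hand clear of everything.

**What I did:**
- I pushed the right-most tray sideways with the shut fingertips, to line it up and nearly square it with the gap.
- I then pushed it from behind with two slightly spread fingertips, straight through the gap and onto the mat.

**Last checks:**
- **Position:** the last top view put the tray within about 2 mm of the mat's centre. Its turn was 0.173 rad against about 0.17 for the gap and mat.
- **Dice:** both stayed in the tray, with no visible shift on it during the push.
- **Gap:** I computed about 3 mm of clearance on each side going in. I saw no wall contact, and the readings taken during pushing stayed around 3 N.
- **Other things:** nothing else had visibly moved.

**What disagreed:**
- **Gap width:** my measurements gave 106 to 112 mm depending on the method. I took the wall edges that agreed with the stated sizes and the mat.
- **Networks:** they gave some wrong labels when the arm hid the mat. In the last view they did not find the pip punch, but it shows unmoved in the picture.

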